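Nest the bisque herb pots into one stack on the ware board

ROBOT

A 7-joint arm with a two-finger parallel gripper is mounted at the origin on the work surface. World frame = base frame: x ahead of the robot, y to its left, z up, the work surface at z = 0. Lengths are in m, angles in rad, forces in N, time in s.
With the tool pointing down it reaches from about 0.425 to 0.875 m from the base axis. Payload 9.9 kg.
Tool frame: the origin (TCP) lies at the very end of the fingers, on their centre line; the grasp point (between the pads) lies env.grip_depth behind it (env.grip_depth is the distance from the TCP to the grasp point, in m); y points along the fingers, x is the direction in which the jaws open and shut, and the axes are right-handed (so a half turn about y gives the same grasp; the last joint's range is limited). The gripper opens to 85 mm and grips with 20 to 120 N. Pads are 22 mm wide; open, the fingers measure 114 mm over their backs; the gripper's body (76 mm by 85 mm) begins 54 mm behind the grasp point. The pads swing forward as they close: fully open they stand 13 mm farther back than shut.
Start: joints at [-1.338, 0.576, 0.025, 1.437, -0.015, 1.129, -0.057], TCP at [0.21, 0.641, 0.231] pointing down, gripper open.
Joint ranges: [-2.76, 2.76], [-0.34, 2.15], [-1.52, 1.57], [0.19, 2.46], [-1.09, 4.23], [0.17, 1.99], [-2.82, 2.82]. Speed limits (rad/s): [2.22, 2.22, 3.01, 3.01, 3.14, 3.14, 3.14].

INTERFACE

Orientations are given as a rotation vector (axis times angle).
In Python, from cell import env gives the robot as it stands.
- The arm moves only by the tool arm_command, never from a script. Its argument "rows" is one flat list of numbers, 5 for each row, row after row: the closure, from 0 (fully open) to 1 (shut), then the shift along the tool's x, y, z in cm, then the turn about the tool's y in rad. A call has 1 to 10 rows; each row shifts and turns the commanded pose from where the row before left it, along the tool's axes as they then stand; what a row does not reach is not made up. A row lasts 1/10 s, in which the tool goes at most 50 mm and 8.59 degrees, less where a joint would pass 70% of its speed; a pose out of reach is approached as far as the arm can. A call is refused whole if a number of a shift passes 5 or a number of a turn 0.15, either way. A call with a gripper value outside its range is refused whole. The fingers move at their own pace and stop on an object; the grip force is fixed at half the most. Time passes only in rows, so rows that do not move let the fingers close. It gives the time, the measured TCP pose, the force and the opening at its end, in the units of the state.
- env.get_obs(): the state, without advancing time (a new reading comes with each control period).
- env.get_image(name): name is "side" or "top" or "wrist"; returns the picture (480x640x3 uint8, red, green, blue); there is no depth.
- env.get_calibration(name): a dict with "fovy" (degrees; the focal length in pixels is half the picture's height over the tangent of half this angle, whatever the lens; pixels are square), "cx", "cy" (the principal point, pixels), "position" and "rotation" of the camera in the world; the wrist camera has in their place "mount" (4x4, takes a point from camera to tool coordinates, whose origin is the TCP and whose axes are the tool frame's). Camera axes: x right, y down, z forward; pixel columns grow to the right and rows downward; lengths in m; the calibration is good to about 2 mm. A picture is of the moment at which its call begins: read the wrist's pose just before it. get_calibration takes no time and is no camera call.
- env.job_done(): hands the job in, once; it reports no verdict.
The state is a dict: "clock": time; "qpos": joint angles; "joint_vel": joint speeds; "joint_torque": joint torques, N m; "tcp_pos": TCP position; "tool_rot": TCP orientation; "wrist_force": force on the tool from outside, world axes, zero at the start; "moment": the same for the moment, N m; "finger_gap": finger opening in m.
Only numpy, scipy, OpenCV 4.12 (cv2) and the standard library are available. Lean on these libraries where they do the work, as an engineer would, in place of code of your own. Each camera call takes 0.05 s, during which the arm holds its last target.

TASK

The bisque firing is out of the kiln: take the two small terracotta pots off the kiln shelf and nest them into the matching small pot on the wooden ware board, so that the three make one straight stack on that board with each pot fully home in the one below. Bisque chips easily, so lower each pot in rather than dropping it, and leave the other things on the bench undisturbed.

Things in the scene. Friction and masses are not known exactly. Their poses are not given: they have to be found in the camera images.
- pot_a_mid (a point): Plain terracotta flowerpot, open upward, 66 mm tall, about 0.12 kg, starting on the kiln shelf. Its top 22 mm is an upright straight-sided collar 64 mm across outside, the place to grip from above; below it the body tapers from 53 to 33 mm at the foot. Mouth 56 mm across inside, wall 4 mm. Point: on its axis half-way up, 33 mm below the rim; z points up.
- pot_b_mid (a point): A flowerpot exactly like pot_a, also starting on the kiln shelf. Such a pot is home in another when the underside of its collar rests on the rim below: it then stands 22 mm higher than that pot, with about 2 mm of play all round. Point: on its axis half-way up, 33 mm below the rim; z points up.
- pot_c_mid (a point): A flowerpot exactly like pot_a and pot_b, starting upright on the ware board: the bottom of the stack. Point: on its axis half-way up, 33 mm below the rim; z points up.
- kiln_shelf: Buff ceramic kiln shelf, 280 x 300 mm slab on two wooden battens, fixed; its top is 38 mm above the bench. Origin at bench height under its centre; its own x is the 280 mm side, y the 300 mm side.
- ware_board: Clay-dusted grey-brown wooden ware board with dark end strips, 170 x 360 mm, 20 mm thick, fixed flat on the bench. Origin at bench height under its centre; its own x is the 170 mm side, y the 360 mm side.
- dish: Bystander, to be left alone: grey straight-sided dish, 116 mm across, 28 mm tall, on the ware board beside the pot. Origin at the centre of its underside.
- saucer: Bystander, to be left alone: small pale bisque saucer, 80 mm across, 14 mm tall, on the kiln shelf. Origin at the centre of its underside.
- kiln_prop: Bystander, to be left alone: cream square kiln prop, 38 x 38 mm, 76 mm tall, standing on the kiln shelf. Origin at the centre of its underside.
- big_pot: Bystander, to be left alone: terracotta flowerpot of the same form but a larger size, 112 mm across, 116 mm tall, on the bench behind. Origin at the centre of its underside.
- blue_bowl: Bystander, to be left alone: blue glazed bowl, 120 mm across, 55 mm tall, on the bench at the side. Origin at the centre of its underside.
- rib: Bystander, to be left alone: flat wooden throwing rib, about 110 x 57 x 6 mm, lying on the bench at the side. Origin at the centre of its underside; its long side lies along its own y.
- loop_tool: Bystander, to be left alone: trimming tool with a wooden handle and wire loop, 175 mm long, 16 mm thick, lying on the bench behind. Origin at the centre of its underside; it lies along its own x, loop towards +x.
Not all that is in view belongs to the job. What is shaped like the part that bears pot_c_mid but green is not meant.

How it is judged:
On the way:
1. one of the two loose pots sits home in the pot on the ware board and is let go (((horizontal distance between pot_a_mid and pot_c_mid below 0.005 m and z of pot_a_mid in the frame of pot_c_mid between 0.018 and 0.025 m and angle between pot_a_mid's own z axis and vertical below 0.08 rad and contact force between the fingers and pot_a below 0.1 N) or (horizontal distance between pot_b_mid and pot_c_mid below 0.005 m and z of pot_b_mid in the frame of pot_c_mid between 0.018 and 0.025 m and angle between pot_b_mid's own z axis and vertical below 0.08 rad and contact force between the fingers and pot_b below 0.1 N))), for 0.2 s.
At the end, for the whole second after the job is handed in: pot_c stands upright (within 0.08 rad) on the ware board with its axis on the board; one of the other two pots (either) is nested in it and the last in that one: each nested pot 18 to 25 mm above the one below, within 5 mm of coaxial and upright within 0.08 rad; all three at rest (under 0.02 m/s) (angle between pot_c_mid's own z axis and vertical below 0.08 rad and x of pot_c_mid in the frame of ware_board between -0.075 and 0.075 m and y of pot_c_mid in the frame of ware_board between -0.17 and 0.17 m and z of pot_c_mid in the frame of ware_board between 0.048 and 0.058 m and linear speed of each of pot_a, pot_b, pot_c below 0.02 m/s and ((horizontal distance between pot_a_mid and pot_c_mid below 0.005 m and z of pot_a_mid in the frame of pot_c_mid between 0.018 and 0.025 m and angle between each of pot_a_mid, pot_b_mid's own z axis and vertical below 0.08 rad and horizontal distance between pot_b_mid and pot_a_mid below 0.005 m and z of pot_b_mid in the frame of pot_a_mid between 0.018 and 0.025 m) or (horizontal distance between pot_b_mid and pot_c_mid below 0.005 m and z of pot_b_mid in the frame of pot_c_mid between 0.018 and 0.025 m and angle between each of pot_b_mid, pot_a_mid's own z axis and vertical below 0.08 rad and horizontal distance between pot_a_mid and pot_b_mid below 0.005 m and z of pot_a_mid in the frame of pot_b_mid between 0.018 and 0.025 m))); the robot touches nothing.
It fails at once if a pot is dropped (moves faster than 0.6 m/s, a free fall of about 18 mm, while no finger touches it) ((linear speed of pot_a above 0.6 m/s and contact force between the fingers and pot_a below 0.1 N) or (linear speed of pot_b above 0.6 m/s and contact force between the fingers and pot_b below 0.1 N) or (linear speed of pot_c above 0.6 m/s and contact force between the fingers and pot_c below 0.1 N)).
It fails at once if a bystander is disturbed: moved by more than 25 mm (distance of any of dish, saucer, kiln_prop, big_pot, blue_bowl, rib, loop_tool from where it was at the start of the episode above 0.025 m).
It also fails if it takes over 61 s, if anything falls off the work surface, if the arm or the gripper's body presses on something with over 40 N, if the wrist force passes 120 N, or if a joint passes its speed limit or range.

## Working session

There is one attempt and no reset: what is moved stays moved. The work goes in short steps, Python scripts to look and compute and a tool call to move; the robot and the scene stay as the last step left them, time stands still between calls to the robot, and variables do not carry over. Pictures are saved under pics/ and viewed, and the job is handed in when it is done.

Besides the shell and the picture viewer there is one more tool, called after "Request:" in YAML: its name, and indented under it one key for each argument. arm_command: Moves the arm, as the interface text tells. Its arguments: {"type":"object","properties":{"rows":{"type":"array","items":{"type":"number"}}},"required":["rows"]}

```bash
ls; mkdir -p pics
python3 - <<'E'
from cell import env
import cv2,numpy as np
print(env.get_obs()); print(env.grip_depth)
for n in ["side","top","wrist"]:
    c=env.get_calibration(n); print(n,c)
    im=env.get_image(n); cv2.imwrite(f"pics/{n}0.png",im[:,:,::-1])
E
```

```text
pics
{'clock': 0.0, 'qpos': array([-1.33781962,  0.57650858,  0.02485792,  1.43793674, -0.01497757,
        1.12900863, -0.05650569]), 'joint_vel': array([-4.97185537e-04,  5.71125808e-05,  1.07062969e-03, -4.48335185e-04,
       -2.11555872e-03, -7.05971237e-05,  1.80724057e-04]), 'joint_torque': array([ 6.67289191e-05, -7.65763092e+01,  2.25054413e+00, -2.85961872e+01,
        1.53361203e-02,  1.28666256e-02, -2.86751742e-05]), 'tcp_pos': array([0.21012991, 0.64096447, 0.23044866]), 'tool_rot': array([-1.3436625 , -0.97185786,  0.97399198]), 'wrist_force': array([-0.66885308,  0.12869629, -0.10429583]), 'moment': array([-0.0154033 ,  0.00736164,  0.02337015]), 'finger_gap': 0.08534093923470351}
0.0187
side {'fovy': 54.250854616690226, 'cx': 314.78929735985486, 'cy': 235.69048786651618, 'position': array([0.3778906 , 0.75500141, 0.99849256]), 'rotation': array([-0.39047928,  2.83976787, -1.06000908])}
top {'fovy': 56.19723920449754, 'cx': 318.20648911468976, 'cy': 241.46467236764443, 'position': array([ 0.43887093, -0.01835805,  1.07178093]), 'rotation': array([-2.14880001,  2.14109851, -0.17215696])}
wrist {'fovy': 70.74403689115158, 'cx': 316.8304258798572, 'cy': 241.16836829232042, 'mount': array([[ 9.99999651e-01,  6.04075193e-04,  5.76449072e-04,
         6.88489517e-04],
       [-3.61134199e-04, -3.09562796e-01,  9.50878933e-01,
        -1.42934153e-01],
       [ 7.52849562e-04, -9.50878809e-01, -3.09562470e-01,
         7.96478869e-02],
       [ 0.00000000e+00,  0.00000000e+00,  0.00000000e+00,
         1.00000000e+00]])}
```

View pics/side0.png

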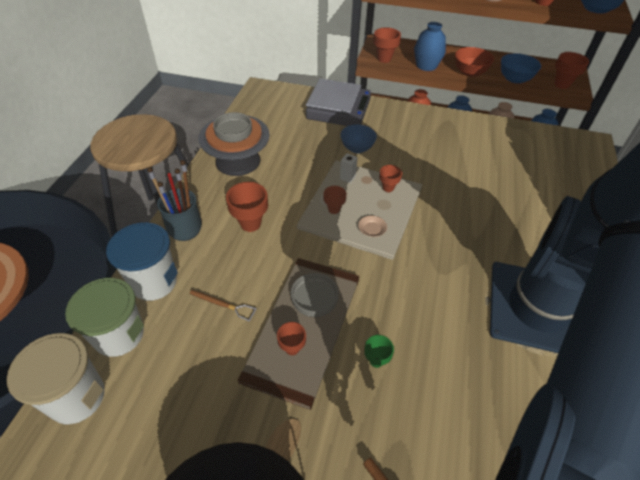

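View pics/top0.png

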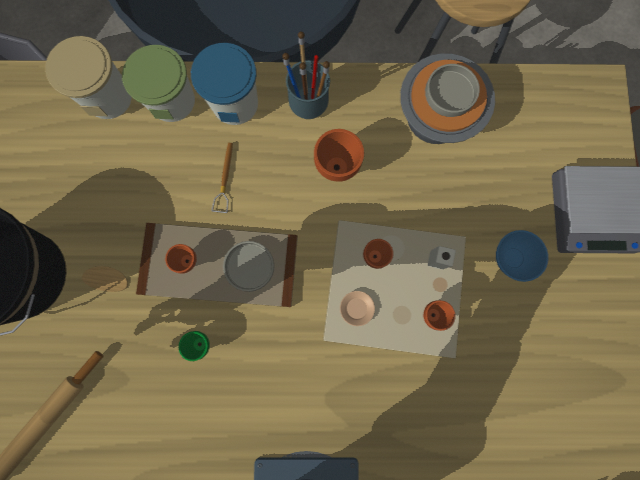

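View pics/wrist0.png

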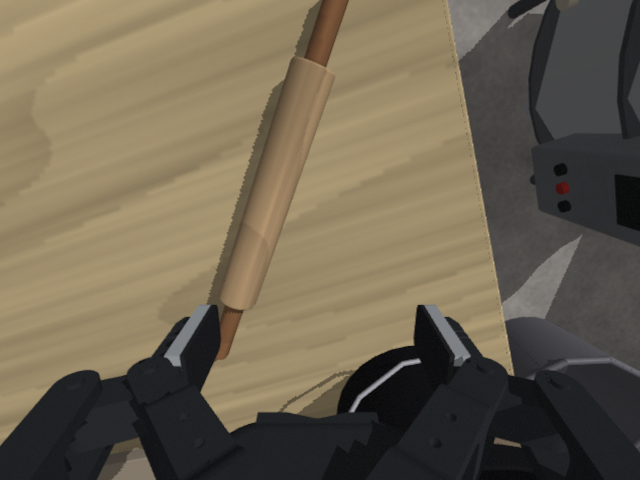

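Run:
```python
from scipy.spatial.transform import Rotation as R
import numpy as np
print(R.from_rotvec([-1.3436625 , -0.97185786,  0.97399198]).as_matrix().round(3))
print(R.from_rotvec([-0.39047928,  2.83976787, -1.06000908]).as_matrix().round(3))
print(R.from_rotvec([-2.14880001,  2.14109851, -0.17215696]).as_matrix().round(3))
```

```text
[[ 0.311 -0.    -0.95 ]
 [ 0.95  -0.002  0.311]
 [-0.002 -1.    -0.   ]]
[[-0.964 -0.207  0.168]
 [-0.267  0.727 -0.632]
 [ 0.009 -0.654 -0.756]]
[[ 0.003 -0.988  0.153]
 [-1.    -0.004 -0.007]
 [ 0.007 -0.153 -0.988]]
```

The top view shows three small terracotta pots: (181,259) on the grey-brown board, and (378,253) and (439,315) on the shelf. The larger pot at (339,155) is the big_pot. The same-shaped green pot at (194,345) on the bench is the decoy. The pot on the board at (181,259) fits pot_c, so I'll confirm it in an enlarged crop and measure.

```bash
cat > h.py <<'E'
import numpy as np, cv2
from scipy.spatial.transform import Rotation as R
def cam(c, obs=None):
    f=240/np.tan(np.radians(c['fovy'])/2)
    K=np.array([[f,0,c['cx']],[0,f,c['cy']],[0,0,1]])
    if 'mount' in c:
        T=np.eye(4);T[:3,:3]=R.from_rotvec(obs['tool_rot']).as_matrix();T[:3,3]=obs['tcp_pos'];T=T@c['mount']
        return K,T[:3,:3],T[:3,3]
    return K,R.from_rotvec(c['rotation']).as_matrix(),np.array(c['position'])
def ray(C,uv,z):
    K,Rm,p=C; d=Rm@np.linalg.solve(K,[uv[0],uv[1],1]); return p+d*(z-p[2])/d[2]
def proj(C,P):
    K,Rm,p=C; q=(np.atleast_2d(P)-p)@Rm@K.T; return q[:,:2]/q[:,2:]
def circ(c,r,z,n=72):
    a=np.linspace(0,2*np.pi,n); return np.c_[c[0]+r*np.cos(a),c[1]+r*np.sin(a),np.full(n,z)]
def step(obs,dx,dy,dz):   # world delta (m) -> tool cm
    return (R.from_rotvec(obs['tool_rot']).as_matrix().T@np.array([dx,dy,dz])*100)
def fitcirc(C,cnt,z):
    P=np.array([ray(C,uv,z) for uv in cnt.reshape(-1,2)])
    A=np.c_[2*P[:,:2],np.ones(len(P))]; s=np.linalg.lstsq(A,(P[:,:2]**2).sum(1),rcond=None)[0]
    return s[:2],np.sqrt(s[2]+s[0]**2+s[1]**2)
E
python3 - <<'E'
from cell import env
from h import *
im=cv2.imread('pics/top0.png')
cv2.imwrite('pics/crop0.png',cv2.resize(im[210:370,130:490],None,fx=2.2,fy=2.2,interpolation=cv2.INTER_CUBIC))
for n,seeds in (("top",dict(c=(181,259,.086),a=(378,253,.104),b=(439,315,.104),green=(194,345,.066),big=(339,155,.116))),
                ("side",dict(c=(292,337,.086),a=(335,200,.104),b=(390,178,.104)))):
    C=cam(env.get_calibration(n)); im=cv2.imread(f'pics/{n}0.png')
    hsv=cv2.cvtColor(im,cv2.COLOR_BGR2HSV)
    m=((hsv[...,0]<14)|(hsv[...,0]>172))&(hsv[...,1]>135); m|=(hsv[...,0]>50)&(hsv[...,0]<80)&(hsv[...,1]>120)
    k,lab=cv2.connectedComponents(m.astype(np.uint8))
    for s,(u,v,z) in seeds.items():
        w=lab[v-8:v+9,u-8:u+9]; l=np.bincount(w[w>0]).argmax() if (w>0).any() else 0
        cs=cv2.findContours((lab==l).astype(np.uint8),0,1)[0]; c=max(cs,key=cv2.contourArea)
        x,y,ww,hh=cv2.boundingRect(c)
        c0,r=cv2.minEnclosingCircle(c)
        print(n,s,(x,y,ww,hh),ray(C,(u,v),z).round(3),'blob fit',[np.round(t,4) for t in fitcirc(C,c,z)])
E
```

```text
top c (165, 244, 31, 29) [0.551 0.277 0.086] blob fit [array([0.5525, 0.2786]), np.float64(0.0318)]
top a (363, 239, 30, 29) [ 0.563 -0.155  0.104] blob fit [array([ 0.5635, -0.1541]), np.float64(0.0308)]
top b (424, 301, 31, 30) [ 0.431 -0.283  0.104] blob fit [array([ 0.4312, -0.2823]), np.float64(0.0314)]
top green (179, 331, 30, 30) [0.364 0.245 0.066] blob fit [array([0.3633, 0.2465]), np.float64(0.0314)]
top big (314, 129, 50, 52) [ 0.781 -0.07   0.116] blob fit [array([ 0.7824, -0.0686]), np.float64(0.0575)]
side c (277, 322, 29, 33) [0.55  0.285 0.086] blob fit [array([0.5524, 0.2856]), np.float64(0.0339)]
side a (325, 187, 20, 26) [ 0.558 -0.131  0.104] blob fit [array([ 0.5611, -0.1369]), np.float64(0.0376)]
side b (380, 164, 22, 28) [ 0.429 -0.26   0.104] blob fit [array([ 0.4306, -0.2655]), np.float64(0.0426)]
```

View pics/crop0.png

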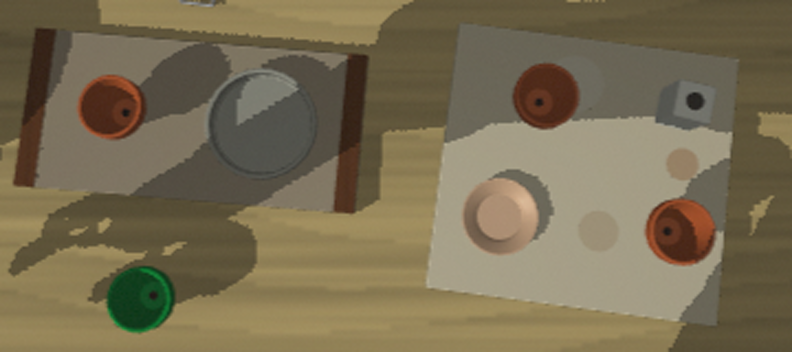

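The crop confirms pot_c is the terracotta pot at (181,259), standing on the board with dark end strips. The green one stands off the board. Rim circles fit to about 31–32 mm radius, as given. Next I lift slightly and square the tool to the world axes.

Request:
arm_command:
  rows: [0,0,-1,0,-0.105,0,0,-1,0,-0.105,0,0,-1,0,-0.106,0,0,0,0,0]

```text
clock: 0.55
tcp_pos: [0.2106, 0.6419, 0.2624]
tool_rot: [-1.208, -1.211, 1.208]
wrist_force: [0.2, 0.1, 0.7]
finger_gap: 0.0857
```

Run:
```python
from cell import env
from h import *
o=env.get_obs(); print(o['clock'],o['tcp_pos'],R.from_rotvec(o['tool_rot']).as_matrix().round(3), o['qpos'])
t=np.array([.5635,-.154,.25])-o['tcp_pos']; print(step(o,*t))
```

```text
0.55 [0.21055125 0.64186137 0.26236707] [[-0.001  0.    -1.   ]
 [ 1.     0.002 -0.001]
 [ 0.002 -1.    -0.   ]] [-1.29027009  0.55373345 -0.05744698  1.38869057  0.03224622  1.19830395
  0.22060973]
[-79.6110065    1.10477457 -35.24312496]
```

Request:
arm_command:
  rows: [0,-4,0,-1.7,0,0,-4,0,-1.7,0,0,-4,0,-1.7,0,0,-4,0,-1.7,0,0,-4,0,-1.7,0,0,-4,0,-1.7,0,0,-4,0,-1.7,0,0,-4,0,-1.7,0,0,-4,0,-1.7,0,0,-4,0,-1.7,0]

```text
clock: 1.55
tcp_pos: [0.3801, 0.2394, 0.2609]
tool_rot: [-1.211, -1.206, 1.206]
wrist_force: [0.6, 0.5, 0.8]
finger_gap: 0.0853
```

Request:
arm_command:
  rows: [0,-4,0,-1.8,0,0,-4,0,-1.8,0,0,-4,0,-1.8,0,0,-4,0,-1.8,0,0,-4,0,-1.8,0,0,-4,0,-1.8,0,0,-4,0,-1.8,0,0,-4,0,-1.8,0,0,-4,0,-1.8,0,0,-3.6,0,-1.8,0]

```text
clock: 2.55
tcp_pos: [0.5598, -0.1571, 0.2607]
tool_rot: [-1.211, -1.205, 1.206]
wrist_force: [1.2, 0.4, 1.0]
finger_gap: 0.0853
```

Request:
arm_command:
  rows: [0,0,1,0,0,0,0,0,0,0,0,0,0,0,0]

```text
clock: 2.85
tcp_pos: [0.5591, -0.1535, 0.2507]
tool_rot: [-1.208, -1.208, 1.208]
wrist_force: [-0.2, 0.1, 0.3]
finger_gap: 0.0852
```

Run:
```python
from cell import env
from h import *
o=env.get_obs(); print(o['clock'],o['tcp_pos'],R.from_rotvec(o['tool_rot']).as_matrix().round(3), o['qpos'])
im=env.get_image('wrist')[:,:,::-1].copy(); np.save('o1.npy',o,allow_pickle=True)
cv2.imwrite('pics/w1.png',im)
```

```text
2.85 [ 0.55905195 -0.15349535  0.25066745] [[ 0.001 -0.002 -1.   ]
 [ 1.     0.001  0.001]
 [ 0.001 -1.     0.002]] [ 0.02898012  0.42608726  0.23765207  1.67304993 -0.11261229  1.05760449
  1.87129421]
```

View pics/w1.png

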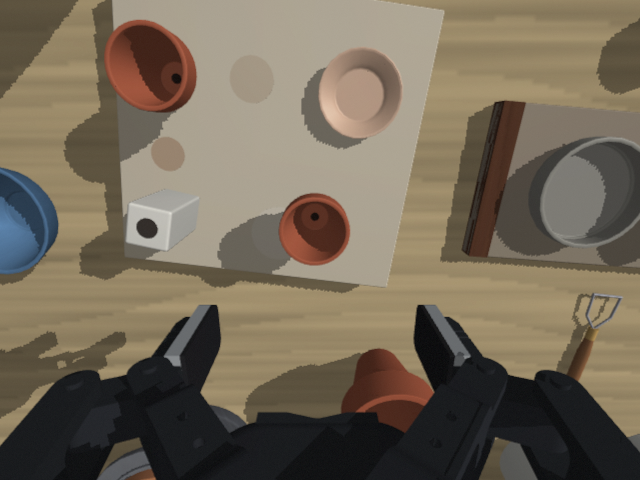

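The wrist view shows pot_a at (315,229), the saucer at (360,92), the prop at (160,218), pot_b at (150,65) and the dish at the right edge. I'll refine the rim centres using only the contour half facing away from the camera, where the rim itself is the outline.

```bash
cat >> h.py <<'E'
from scipy.optimize import least_squares
def rim(C,im,uv,z,r=.032,verbose=True):
    """rim centre: rays of the far-side outline onto rim plane, circle of known radius"""
    hsv=cv2.cvtColor(im,cv2.COLOR_BGR2HSV)
    m=(((hsv[...,0]<14)|(hsv[...,0]>172))&(hsv[...,1]>135)).astype(np.uint8)
    k,lab=cv2.connectedComponents(m); u,v=map(int,uv); w=lab[v-8:v+9,u-8:u+9]; l=np.bincount(w[w>0]).argmax()
    c=max(cv2.findContours((lab==l).astype(np.uint8),0,cv2.CHAIN_APPROX_NONE)[0],key=cv2.contourArea)
    c=cv2.convexHull(c) 
    # densify hull
    p=c.reshape(-1,2).astype(float)+0.; q=[]
    for a,b in zip(p,np.roll(p,-1,0)):
        n=max(int(np.linalg.norm(b-a)),1); q+= [a+(b-a)*t/n for t in range(n)]
    P=np.array([ray(C,x,z)[:2] for x in q]); cen=P.mean(0)
    for _ in range(4):
        view=cen-C[2][:2]; view/=np.linalg.norm(view)
        s=(P-cen)@view>0.1*r; F=P[s]
        f=least_squares(lambda x:np.linalg.norm(F-x[:2],axis=1)-r,cen); cen=f.x
        g=least_squares(lambda x:np.linalg.norm(F-x[:2],axis=1)-x[2],[*cen,r])
    if verbose: print('rim',cen.round(4),'rms mm',(np.std(f.fun)*1000).round(2),'free fit',g.x.round(4),'n',s.sum())
    return cen
E
python3 - <<'E'
from cell import env
from h import *
o=np.load('o1.npy',allow_pickle=True).item()
W=cam(env.get_calibration('wrist'),o); im=cv2.imread('pics/w1.png')
print('wrist'); rim(W,im,(315,229),.104); rim(W,im,(150,65),.104)
T=cam(env.get_calibration('top')); im=cv2.imread('pics/top0.png')
print('top');rim(T,im,(378,253),.104);rim(T,im,(439,315),.104);rim(T,im,(181,259),.086)
E
```

```text
wrist
rim [ 0.5636 -0.155 ] rms mm 0.28 free fit [ 0.5645 -0.155   0.0313] n 94
rim [ 0.4323 -0.2836] rms mm 0.38 free fit [ 0.4319 -0.2848  0.031 ] n 126
top
rim [ 0.563  -0.1536] rms mm 0.7 free fit [ 0.5646 -0.1552  0.0302] n 39
rim [ 0.4315 -0.2825] rms mm 0.74 free fit [ 0.4314 -0.2842  0.0307] n 41
rim [0.5528 0.2795] rms mm 0.44 free fit [0.5532 0.2805 0.0311] n 39
```

Request:
arm_command:
  rows: [0,-0.15,2,-0.5,0,0,0,3,0,0,0,0,3,0,0,0,0,3,0,0,0,0,2,0,0,0,0,1,0,0,0,0,0,0,0,0,0,0,0,0]

```text
clock: 3.7
tcp_pos: [0.5652, -0.156, 0.1123]
tool_rot: [-1.21, -1.21, 1.208]
wrist_force: [0.1, 0.2, 0.5]
finger_gap: 0.0855
```

Run:
```python
from cell import env
from h import *
o=env.get_obs(); print(o['clock'],o['tcp_pos'],o['tool_rot'])
im=env.get_image('wrist')[:,:,::-1].copy()
W=cam(env.get_calibration('wrist'),o)
cv2.imwrite('pics/w2.png',im)
rim(W,im,proj(W,[.5638,-.155,.104])[0],.104)
```

```text
3.7 [ 0.56520815 -0.15604441  0.11233608] [-1.21043378 -1.20974148  1.2084277 ]
rim [ 0.5642 -0.1551] rms mm 0.28 free fit [ 0.5651 -0.1551  0.0313] n 167
```

View pics/w2.png

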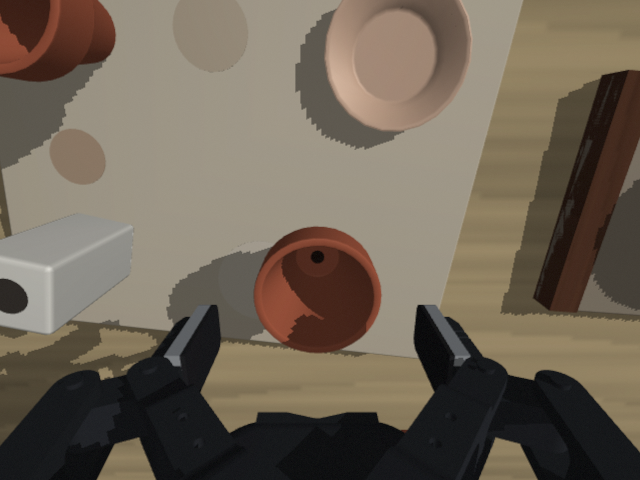

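The wrist view shows pot_a at (318,290), centred between the open pads, with the rim measuring (0.564, −0.155). I go down and close.

Request:
arm_command:
  rows: [0,0.1,1.2,0.1,0,0,0,1.2,0,0,0,0,1.0,0,0,0,0,0,0,0,1,0,0,0,0,1,0,0,0,0,1,0,0,0,0,1,0,0,0,0,1,0,0,0,0,1,0,0,0,0]

```text
clock: 4.75
tcp_pos: [0.5641, -0.1556, 0.0779]
tool_rot: [-1.211, -1.209, 1.208]
wrist_force: [0.3, 0.4, 6.6]
finger_gap: 0.0609
```

Run:
```python
from cell import env
from h import *
o=env.get_obs(); print(o['clock'],o['tcp_pos'],o['finger_gap'],o['wrist_force'])
im=env.get_image('wrist')[:,:,::-1].copy()
cv2.imwrite('pics/w3.png',im)
```

```text
4.75 [ 0.5641356  -0.15561257  0.07788532] 0.060896455902192295 [0.27795409 0.36366687 6.5505127 ]
```

View pics/w3.png

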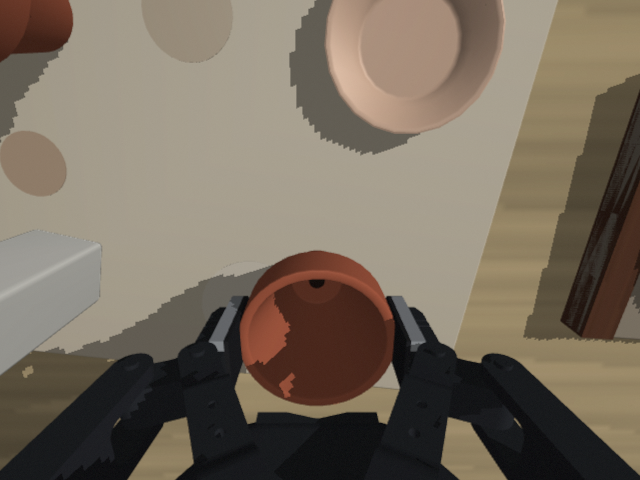

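Fingers are closed on the collar. Now I lift and check.

Request:
arm_command:
  rows: [1,0,-0.5,0,0,1,0,-1.5,0,0,1,0,-3,0,0,1,0,-3,0,0,1,0,-3,0,0,1,0,-3,0,0,1,0,0,0,0,1,0,0,0,0]

```text
clock: 5.6
tcp_pos: [0.5635, -0.1552, 0.2176]
tool_rot: [-1.21, -1.209, 1.208]
wrist_force: [-0.4, 0.0, -1.0]
finger_gap: 0.0613
```

Run:
```python
from cell import env
from h import *
o=env.get_obs(); print(o['clock'],o['tcp_pos'],o['finger_gap'],o['wrist_force'],o['moment'])
im=env.get_image('wrist')[:,:,::-1].copy()
s=env.get_image('side')[:,:,::-1].copy()
cv2.imwrite('pics/w4.png',im)
C=cam(env.get_calibration('side')); u,v=proj(C,o['tcp_pos'])[0].astype(int); print(u,v)
cv2.imwrite('pics/s4.png',cv2.resize(s[max(v-70,0):v+50,u-80:u+80],None,fx=4.5,fy=4.5,interpolation=cv2.INTER_CUBIC))
```

```text
5.6 [ 0.56351899 -0.15520824  0.21758364] 0.061297892346793476 [-0.39785453  0.04753092 -1.03333757] [ 0.0031495   0.0133948  -0.01394947]
336 161
```

View pics/w4.png

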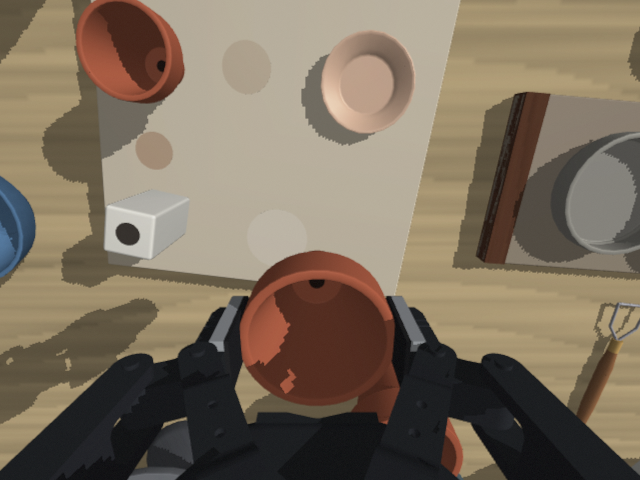

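View pics/s4.png

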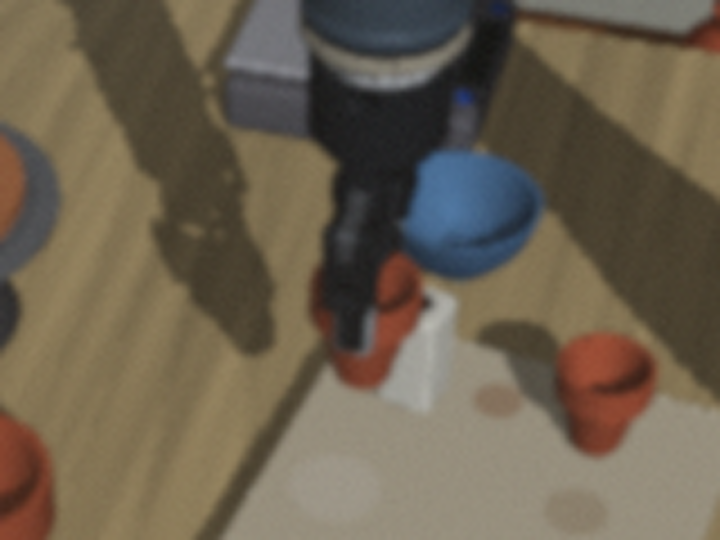

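Pot_a is lifted: it sits at the same place in the wrist image as before the lift (318,330), so it hasn't slipped. I carry it over near pot_c, stopping 6–7 cm beyond so that pot_c stays visible.

Request:
arm_command:
  rows: [1,2,0,-0.3,0,1,4,0,-0.6,0,1,4,0,-0.6,0,1,4,0,-0.6,0,1,4,0,-0.6,0,1,4,0,-0.6,0,1,4,0,-0.6,0,1,4,0,-0.6,0,1,4,0,-0.6,0,1,4,0,-0.6,0]

```text
clock: 6.7
tcp_pos: [0.6202, 0.2261, 0.2156]
tool_rot: [-1.209, -1.206, 1.211]
wrist_force: [1.4, -0.1, -1.2]
finger_gap: 0.0617
```

Request:
arm_command:
  rows: [1,3.5,0,-0.3,0,1,2,0,0,0,1,0,0,0,0,1,0,0,0,0,1,0,0,0,0]

```text
clock: 7.2
tcp_pos: [0.6242, 0.2771, 0.2171]
tool_rot: [-1.212, -1.206, 1.208]
wrist_force: [0.5, -0.3, -1.5]
finger_gap: 0.0613
```

Run:
```python
from cell import env
from h import *
o=env.get_obs(); print(o['clock'],o['tcp_pos'],o['tool_rot'],o['finger_gap'])
im=env.get_image('wrist')[:,:,::-1].copy()
W=cam(env.get_calibration('wrist'),o)
cv2.imwrite('pics/w5.png',im)
uv=proj(W,[.553,.280,.086])[0]; print(uv)
c=rim(W,im,uv,.086)
h=rim(W,im,proj(W,o['tcp_pos']+[0,0,.026])[0],o['tcp_pos'][2]+.0261)
print('held off tcp',h-o['tcp_pos'][:2],'to c',step(o,*(c-h),0))
```

```text
7.2 [0.62424406 0.27713588 0.21705727] [-1.211714   -1.20576157  1.2081448 ] 0.06133874251291747
[319.41764907 142.17097974]
rim [0.5537 0.2812] rms mm 0.34 free fit [0.5547 0.2815 0.0312] n 115
rim [0.6247 0.2778] rms mm 0.28 free fit [0.6255 0.2778 0.0314] n 200
held off tcp [0.00046428 0.00063106] to c [3.17569771e-01 1.81102086e-03 7.10346419e+00]
```

View pics/w5.png

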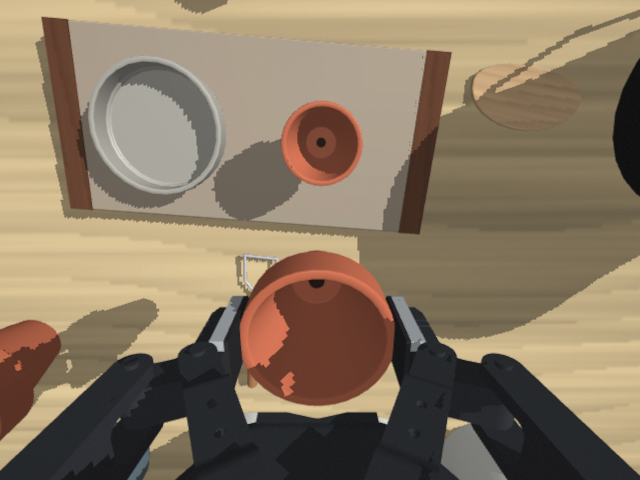

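The wrist view shows pot_c's rim at (321,143), the dish at (157,124) and the held pot at (318,330). The wrist puts pot_c at (0.5537, 0.281), within 2 mm of the top view. I move over it and partly down.

Request:
arm_command:
  rows: [1,0.3,0,1.1,0,1,0,0,2,0,1,0,0,2,0,1,0,0,2,0,1,0,1,0,0,1,0,2,0,0,1,0,2,0,0,1,0,2,0,0,1,0,1,0,0,1,0,0,0,0]

```text
clock: 8.25
tcp_pos: [0.5523, 0.2819, 0.1359]
tool_rot: [-1.209, -1.206, 1.21]
wrist_force: [1.2, -0.1, -1.2]
finger_gap: 0.0613
```

Request:
arm_command:
  rows: [1,0,0,0,0,1,0,0,0,0]

```text
clock: 8.45
tcp_pos: [0.5536, 0.2828, 0.1383]
tool_rot: [-1.21, -1.21, 1.207]
wrist_force: [0.1, 0.6, -0.8]
finger_gap: 0.0611
```

Run:
```python
from cell import env
from h import *
o=env.get_obs(); print(o['clock'],o['tcp_pos'],o['tool_rot'],o['wrist_force'])
im=env.get_image('wrist')[:,:,::-1].copy()
t=env.get_image('top')[:,:,::-1].copy()
s=env.get_image('side')[:,:,::-1].copy()
cv2.imwrite('pics/w6.png',im)
u,v=292,337
a=cv2.resize(s[v-90:v+40,u-70:u+70],None,fx=2.8,fy=2.8,interpolation=cv2.INTER_CUBIC)
u,v=181,259
b=cv2.resize(t[v-65:v+65,u-70:u+70],None,fx=2.8,fy=2.8,interpolation=cv2.INTER_CUBIC)
cv2.imwrite('pics/st6.png',np.hstack([a,b]))
```

```text
8.45 [0.55362766 0.28279302 0.13832477] [-1.21021032 -1.20989135  1.20714946] [ 0.07009703  0.55364738 -0.82265869]
```

View pics/w6.png

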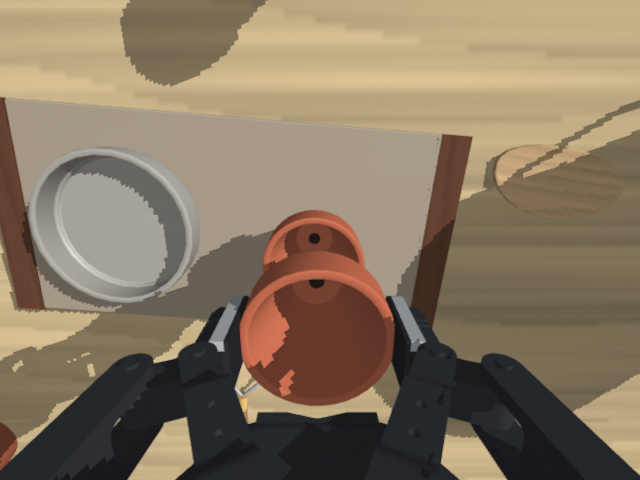

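View pics/st6.png

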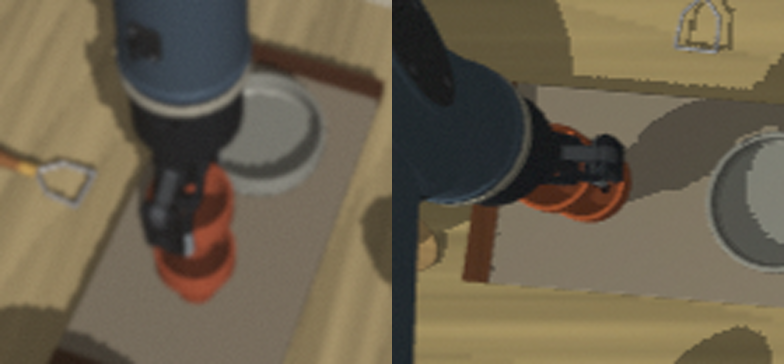

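Both the foot holes (317 against 314) and the rim middles (317.5 against 313.5) say the held pot is about 2 mm too far along +x of the tool. The measured TCP agrees, so I correct by −0.2 cm and lower.

Request:
arm_command:
  rows: [1,-0.2,0,0,0,1,0,0,0,0,1,0,1,0,0,1,0,1,0,0,1,0,1,0,0,1,0,0.5,0,0,1,0,0,0,0]

```text
clock: 9.3
tcp_pos: [0.5524, 0.2803, 0.1009]
tool_rot: [-1.209, -1.207, 1.21]
wrist_force: [-0.7, 0.1, -0.5]
finger_gap: 0.0614
```

Request:
arm_command:
  rows: [1,0,0.5,0,0,1,0,0.5,0,0,1,0,0.2,0,0,1,0,0.2,0,0,1,0,0,0,0]

```text
clock: 9.8
tcp_pos: [0.5529, 0.2806, 0.0881]
tool_rot: [-1.209, -1.208, 1.209]
wrist_force: [-0.4, 0.1, -0.7]
finger_gap: 0.0612
```

Request:
arm_command:
  rows: [1,0,0.2,0,0,1,0,0.2,0,0,1,0,0,0,0]

```text
clock: 10.1
tcp_pos: [0.5528, 0.2806, 0.084]
tool_rot: [-1.209, -1.208, 1.209]
wrist_force: [0.6, -0.0, -1.0]
finger_gap: 0.0616
```

Request:
arm_command:
  rows: [1,0,0.1,0,0,1,0,0,0,0]

```text
clock: 10.3
tcp_pos: [0.5529, 0.2807, 0.0832]
tool_rot: [-1.21, -1.209, 1.209]
wrist_force: [1.0, -0.4, -0.7]
finger_gap: 0.0613
```

Request:
arm_command:
  rows: [1,0,0.1,0,0,1,0,0,0,0]

```text
clock: 10.5
tcp_pos: [0.5529, 0.2806, 0.0822]
tool_rot: [-1.21, -1.208, 1.209]
wrist_force: [-0.8, 0.1, -1.0]
finger_gap: 0.0611
```

Request:
arm_command:
  rows: [1,0,0.1,0,0,1,0,0,0,0]

```text
clock: 10.7
tcp_pos: [0.5532, 0.2809, 0.0819]
tool_rot: [-1.21, -1.209, 1.208]
wrist_force: [-0.1, 0.5, 5.2]
finger_gap: 0.0615
```

Run:
```python
from cell import env
from h import *
o=env.get_obs(); print(o['clock'],o['tcp_pos'],o['tool_rot'],o['wrist_force'])
im=env.get_image('wrist')[:,:,::-1].copy()
cv2.imwrite('pics/w7.png',im)
```

```text
10.7 [0.55321625 0.28093642 0.08187834] [-1.20952765 -1.2093987   1.2078347 ] [-0.08715263  0.51464484  5.2221067 ]
```

View pics/w7.png

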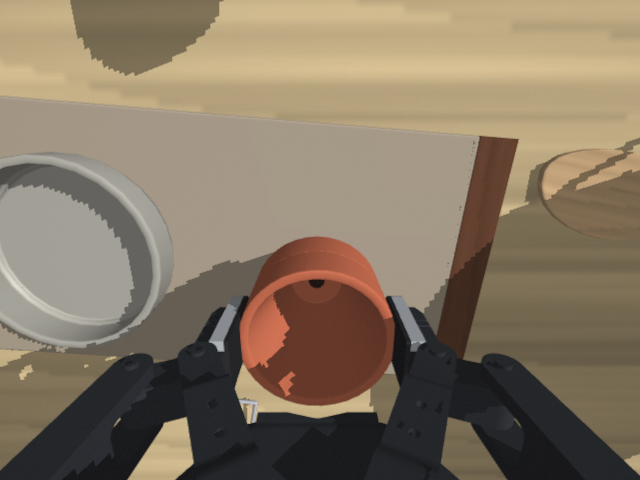

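Contact came at TCP z 0.0819 with 5 N, where 0.082 was predicted for home. The wrist view shows the two collars stacked with no gap. Now I release and rise.

Request:
arm_command:
  rows: [0,0,0,0,0,0,0,0,0,0,0,0,0,0,0,0,0,0,0,0,0,0,0,0,0]

```text
clock: 11.25
tcp_pos: [0.5529, 0.2806, 0.0812]
tool_rot: [-1.21, -1.208, 1.209]
wrist_force: [-0.3, -0.0, -0.1]
finger_gap: 0.0854
```

Request:
arm_command:
  rows: [0,0,-0.5,0,0,0,0,-1,0,0,0,0,-2,0,0,0,0,-3,0,0,0,0,-3,0,0,0,0,-3,0,0,0,0,-2.5,0,0,0,0,0,0,0,0,0,0,0,0]

```text
clock: 12.15
tcp_pos: [0.5531, 0.2807, 0.2324]
tool_rot: [-1.21, -1.21, 1.207]
wrist_force: [-0.6, -0.4, 0.5]
finger_gap: 0.0857
```

Run:
```python
from cell import env
from h import *
o=env.get_obs(); print(o['clock'],o['tcp_pos'],o['tool_rot'],o['finger_gap'])
im=env.get_image('wrist')[:,:,::-1].copy()
s=env.get_image('side')[:,:,::-1].copy()
cv2.imwrite('pics/w8.png',im)
u,v=292,337
cv2.imwrite('pics/s8.png',cv2.resize(s[v-60:v+40,u-60:u+60],None,fx=5,fy=5,interpolation=cv2.INTER_CUBIC))
W=cam(env.get_calibration('wrist'),o)
rim(W,im,proj(W,[.5535,.281,.108])[0],.108)
```

```text
12.15 [0.55313108 0.2806877  0.23235845] [-1.20996874 -1.21005887  1.20719096] 0.08567080752246371
rim [0.5535 0.2818] rms mm 0.29 free fit [0.5542 0.2818 0.0314] n 102
```

View pics/w8.png

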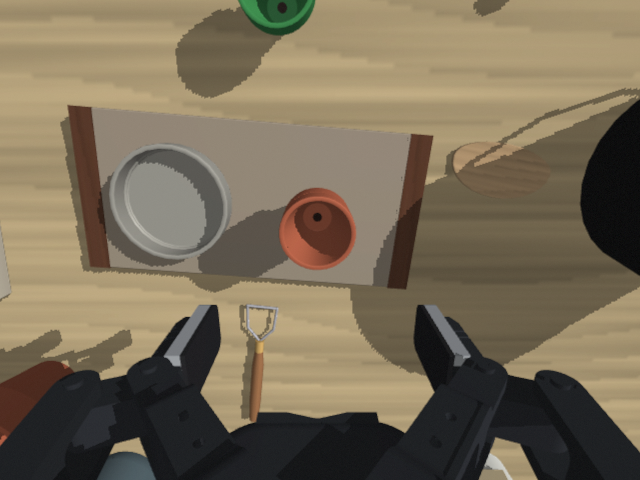

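View pics/s8.png

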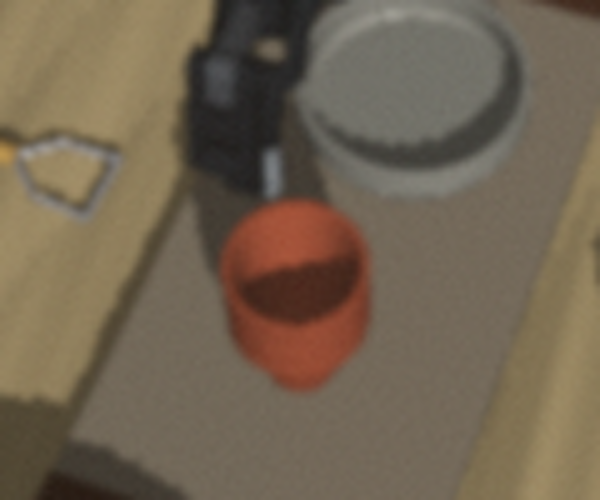

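The wrist view at (318,229) and the side crop show pot_a sunk into pot_c, with two collars flush and upright. The rim is at (0.5535, 0.2818), fitted at height 0.108. Now pot_b.

Request:
arm_command:
  rows: [0,-3,-0.4,0.6,0,0,-4,-0.4,0.9,0,0,-4,0,0.9,0,0,-4,0,0.9,0,0,-4,0,0.9,0,0,-4,0,0.9,0,0,-4,0,0.9,0,0,-4,0,0.9,0,0,-4,0,0.9,0,0,-4,0,0.9,0]

```text
clock: 13.25
tcp_pos: [0.4646, -0.1107, 0.2386]
tool_rot: [-1.208, -1.208, 1.209]
wrist_force: [0.6, 0.4, 1.1]
finger_gap: 0.0859
```

Request:
arm_command:
  rows: [0,-4,0,0.9,0,0,-4,0,0.9,0,0,-4,0,0.9,0,0,-4,0,0.7,0,0,-1.4,0,0,0,0,0,0,0,0,0,0,0,0,0,0,0,0,0,0]

```text
clock: 14.05
tcp_pos: [0.432, -0.2815, 0.2389]
tool_rot: [-1.207, -1.21, 1.21]
wrist_force: [-0.4, 0.4, 0.1]
finger_gap: 0.0855
```

Run:
```python
from cell import env
from h import *
o=env.get_obs(); print(o['clock'],o['tcp_pos'],o['tool_rot'],o['qpos'])
im=env.get_image('wrist')[:,:,::-1].copy()
cv2.imwrite('pics/w9.png',im)
W=cam(env.get_calibration('wrist'),o)
b=rim(W,im,proj(W,[.432,-.2835,.104])[0],.104)
print(step(o,*(b-o['tcp_pos'][:2]),.078-o['tcp_pos'][2]))
```

```text
14.05 [ 0.43195884 -0.28147761  0.23886675] [-1.20716256 -1.21029916  1.20975303] [ 0.23133536  0.34972261  0.35410428  1.84992942 -0.14543447  0.96822577
  2.22082465]
rim [ 0.4304 -0.2844] rms mm 0.31 free fit [ 0.4314 -0.2845  0.0312] n 100
[-0.3134374  16.08642957  0.14331807]
```

View pics/w9.png

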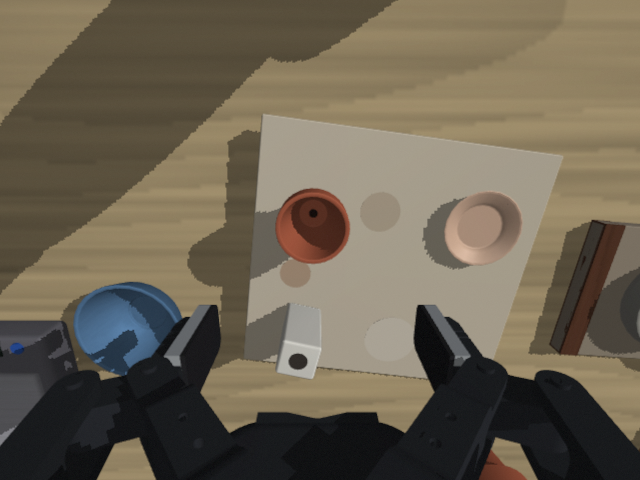

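The wrist view shows pot_b at (313,226), clear of the saucer (482,228) and the prop (300,340). I approach.

Request:
arm_command:
  rows: [0,-0.3,2,0.1,0,0,0,3,0,0,0,0,3,0,0,0,0,3,0,0,0,0,1.5,0,0,0,0,0,0,0,0,0,0,0,0]

```text
clock: 14.8
tcp_pos: [0.431, -0.2857, 0.1147]
tool_rot: [-1.209, -1.21, 1.209]
wrist_force: [-1.1, 0.6, 0.1]
finger_gap: 0.0854
```

Run:
```python
from cell import env
from h import *
o=env.get_obs(); print(o['clock'],o['tcp_pos'],o['tool_rot'])
im=env.get_image('wrist')[:,:,::-1].copy()
cv2.imwrite('pics/w10.png',im)
W=cam(env.get_calibration('wrist'),o)
b=rim(W,im,proj(W,[.431,-.284,.104])[0],.104)
print(step(o,*(b-o['tcp_pos'][:2]),.078-o['tcp_pos'][2]))
```

```text
14.8 [ 0.43096552 -0.28566369  0.11469735] [-1.20891528 -1.20953196  1.20934956]
rim [ 0.4308 -0.2845] rms mm 0.23 free fit [ 0.4315 -0.2845  0.0314] n 160
[0.1158674  3.66975281 0.01627428]
```

View pics/w10.png

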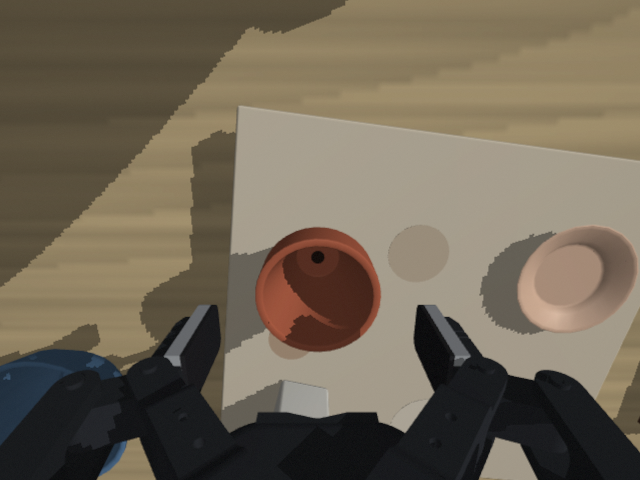

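Pot_b at (318,290) lies centred between the pads, so I go down and grip as before.

Request:
arm_command:
  rows: [0,0.1,1.2,0,0,0,0,1.2,0,0,0,0,1.2,0,0,0,0,0,0,0,1,0,0,0,0,1,0,0,0,0,1,0,0,0,0,1,0,0,0,0,1,0,0,0,0,1,0,0,0,0]

```text
clock: 15.85
tcp_pos: [0.4306, -0.2854, 0.079]
tool_rot: [-1.21, -1.209, 1.208]
wrist_force: [-1.7, 1.6, 6.5]
finger_gap: 0.0617
```

Run:
```python
from cell import env
o=env.get_obs(); print(o['clock'],o['tcp_pos'],o['finger_gap'],o['wrist_force'],o['qpos'])
```

```text
15.85 [ 0.4306255  -0.28541128  0.07901002] 0.06173059802269141 [-1.65444412  1.5810549   6.50393747] [ 0.31764733  0.56084808  0.26298272  2.03582052 -0.25746845  0.57499244
  2.32887113]
```

Request:
arm_command:
  rows: [1,0,-0.5,0,0,1,0,-1.5,0,0,1,0,-3,0,0,1,0,-3,0,0,1,0,-3,0,0,1,0,-3,0,0,1,0,-2.5,0,0,1,0,0,0,0,1,0,0,0,0]

```text
clock: 16.75
tcp_pos: [0.4306, -0.2852, 0.2437]
tool_rot: [-1.211, -1.209, 1.208]
wrist_force: [-0.7, 0.4, -2.0]
finger_gap: 0.0614
```

Request:
arm_command:
  rows: [1,2,0,-0.6,0,1,4,0,-1.3,0,1,4,0,-1.3,0,1,4,0,-1.3,0,1,4,0,-1.3,0,1,4,0,-1.3,0,1,4,0,-1.3,0,1,4,0,-1.3,0,1,4,0,-1.3,0,1,4,0,-1.3,0]

```text
clock: 17.75
tcp_pos: [0.5534, 0.0962, 0.2419]
tool_rot: [-1.208, -1.207, 1.21]
wrist_force: [0.5, -0.8, -1.2]
finger_gap: 0.0612
```

Request:
arm_command:
  rows: [1,4,0,-1.3,0,1,4,0,-1.3,0,1,4,0,-1.3,0,1,4,0,-1.3,0,1,2.5,0,-1.3,0,1,0,0,0,0,1,0,0,0,0,1,0,0,0,0]

```text
clock: 18.55
tcp_pos: [0.6186, 0.2779, 0.2424]
tool_rot: [-1.21, -1.206, 1.209]
wrist_force: [-0.5, -0.9, -0.6]
finger_gap: 0.0618
```

Run:
```python
from cell import env
from h import *
o=env.get_obs(); print(o['clock'],o['tcp_pos'],o['tool_rot'],o['finger_gap'],o['wrist_force'])
im=env.get_image('wrist')[:,:,::-1].copy()
W=cam(env.get_calibration('wrist'),o)
cv2.imwrite('pics/w11.png',im)
c=rim(W,im,proj(W,[.5535,.2815,.108])[0],.108)
h=rim(W,im,proj(W,o['tcp_pos']+[0,0,.025])[0],o['tcp_pos'][2]+.025)
print('held off tcp',h-o['tcp_pos'][:2],'to c',step(o,*(c-h),0))
```

```text
18.55 [0.61863962 0.27792491 0.2423952 ] [-1.21041288 -1.20570686  1.20939763] 0.06179284370228831 [-0.45946557 -0.89204656 -0.56598258]
rim [0.5536 0.2816] rms mm 0.27 free fit [0.5545 0.2818 0.0313] n 109
rim [0.619  0.2786] rms mm 0.27 free fit [0.6198 0.2786 0.0314] n 197
held off tcp [0.00031789 0.00070861] to c [0.283445   0.00887349 6.53324224]
```

View pics/w11.png

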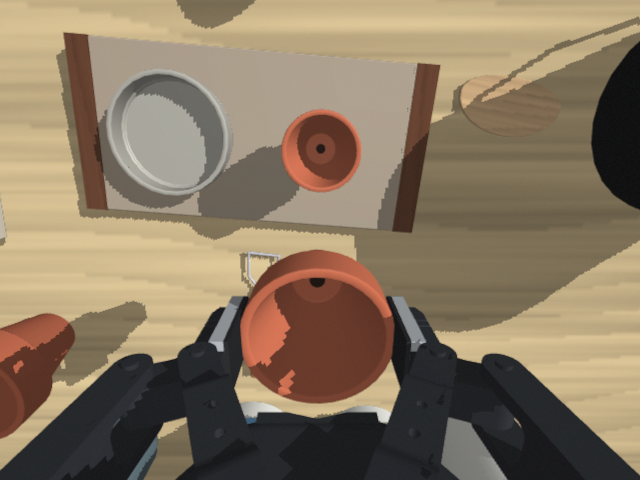

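Held pot_b at (318,330) and the stack at (321,150) are both clear, with no slip. I move over it and partly down.

Request:
arm_command:
  rows: [1,0.3,0,1,0,1,0,0,2,0,1,0,0,2,0,1,0,0,1.5,0,1,0,1,0,0,1,0,2.5,0,0,1,0,2.5,0,0,1,0,2,0,0,1,0,0,0,0,1,0,0,0,0]

```text
clock: 19.6
tcp_pos: [0.5542, 0.2823, 0.1634]
tool_rot: [-1.21, -1.208, 1.209]
wrist_force: [-0.3, 0.3, -1.7]
finger_gap: 0.0616
```

Request:
arm_command:
  rows: [1,0,0,0,0,1,0,0,0,0]

```text
clock: 19.8
tcp_pos: [0.5546, 0.2828, 0.1645]
tool_rot: [-1.21, -1.21, 1.207]
wrist_force: [-0.2, 1.1, -1.2]
finger_gap: 0.0615
```

Run:
```python
from cell import env
from h import *
o=env.get_obs(); print(o['clock'],o['tcp_pos'],o['tool_rot'],o['wrist_force'])
im=env.get_image('wrist')[:,:,::-1].copy()
cv2.imwrite('pics/w12.png',im)
print(step(o,.5533-o['tcp_pos'][0],.281-o['tcp_pos'][1],.105-o['tcp_pos'][2]))
```

```text
19.8 [0.55464501 0.28282921 0.16448166] [-1.21020927 -1.21023771  1.20693226] [-0.17595711  1.08521844 -1.23763655]
[-0.18895406  5.94773808  0.14468219]
```

View pics/w12.png

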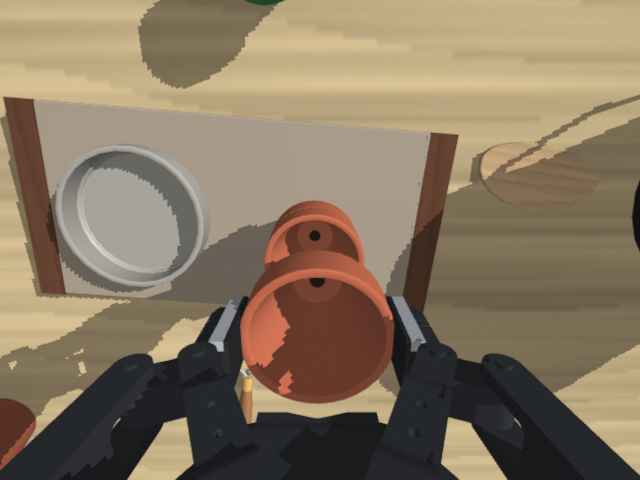

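The stack rim's middle is at column 314 against 317.5 for the held pot, so about −2 mm, and the TCP reading agrees. I correct and lower.

Request:
arm_command:
  rows: [1,-0.2,0,0.1,0,1,0,0,0,0,1,0,1,0,0,1,0,1,0,0,1,0,1,0,0,1,0,1,0,0,1,0,0.5,0,0,1,0,0,0,0]

```text
clock: 20.65
tcp_pos: [0.5525, 0.2804, 0.1171]
tool_rot: [-1.209, -1.207, 1.21]
wrist_force: [0.1, -1.0, -0.6]
finger_gap: 0.062
```

Request:
arm_command:
  rows: [1,0,0.4,0,0,1,0,0.2,0,0,1,0,0.1,0,0,1,0,0,0,0]

```text
clock: 21.05
tcp_pos: [0.553, 0.2807, 0.1114]
tool_rot: [-1.21, -1.209, 1.209]
wrist_force: [-0.4, 0.2, -1.6]
finger_gap: 0.0615
```

Request:
arm_command:
  rows: [1,0,0.2,0,0,1,0,0.2,0,0,1,0,0,0,0]

```text
clock: 21.35
tcp_pos: [0.5528, 0.2806, 0.107]
tool_rot: [-1.209, -1.208, 1.209]
wrist_force: [0.2, -0.3, -1.9]
finger_gap: 0.0613
```

Request:
arm_command:
  rows: [1,0,0.1,0,0,1,0,0,0,0]

```text
clock: 21.55
tcp_pos: [0.5529, 0.2806, 0.1062]
tool_rot: [-1.21, -1.208, 1.209]
wrist_force: [-0.2, 0.3, -0.6]
finger_gap: 0.0616
```

Request:
arm_command:
  rows: [1,0,0.1,0,0,1,0,0,0,0]

```text
clock: 21.75
tcp_pos: [0.5529, 0.2806, 0.1052]
tool_rot: [-1.21, -1.208, 1.209]
wrist_force: [0.5, -1.0, -1.1]
finger_gap: 0.0614
```

Request:
arm_command:
  rows: [1,0,0.1,0,0,1,0,0,0,0]

```text
clock: 21.95
tcp_pos: [0.5534, 0.2806, 0.1051]
tool_rot: [-1.21, -1.209, 1.208]
wrist_force: [-1.4, -1.2, 5.5]
finger_gap: 0.0614
```

Request:
arm_command:
  rows: [1,0,0.05,0,0,1,0,0,0,0]

```text
clock: 22.15
tcp_pos: [0.5536, 0.2807, 0.1051]
tool_rot: [-1.21, -1.21, 1.207]
wrist_force: [-1.8, -1.7, 9.1]
finger_gap: 0.0617
```

Run:
```python
from cell import env
from h import *
o=env.get_obs(); print(o['clock'],o['tcp_pos'],o['tool_rot'],o['wrist_force'])
im=env.get_image('wrist')[:,:,::-1].copy()
cv2.imwrite('pics/w13.png',im)
```

```text
22.15 [0.55359924 0.28067701 0.1050561 ] [-1.21020449 -1.20992879  1.20716911] [-1.82238033 -1.72893986  9.08346453]
```

View pics/w13.png

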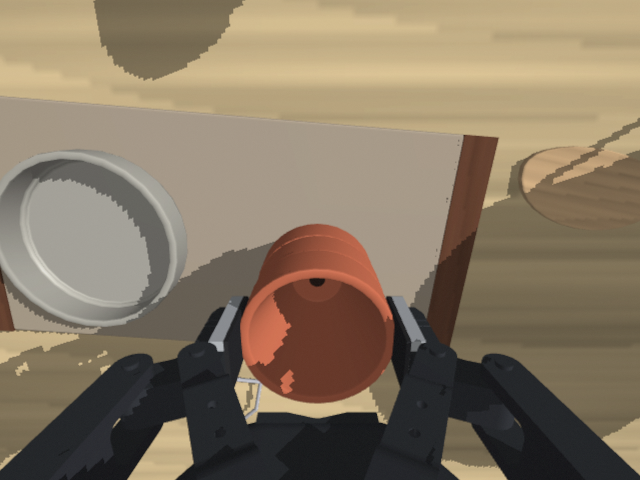

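Contact came at z 0.105, as predicted, with 5–9 N. The view shows three collars stacked in line. I release and rise.

Request:
arm_command:
  rows: [0,0,0,0,0,0,0,0,0,0,0,0,0,0,0,0,0,0,0,0,0,0,0,0,0]

```text
clock: 22.7
tcp_pos: [0.5529, 0.2807, 0.1037]
tool_rot: [-1.209, -1.208, 1.209]
wrist_force: [-0.6, -0.5, -0.5]
finger_gap: 0.0855
```

Request:
arm_command:
  rows: [0,0,-0.5,0,0,0,0,-1,0,0,0,0,-2,0,0,0,0,-3,0,0,0,0,-3,0,0,0,0,-3,0,0,0,0,-2,-2,0,0,0,0,-3,0,0,0,0,-3,0,0,0,0,0,0]

```text
clock: 23.7
tcp_pos: [0.6361, 0.2793, 0.2493]
tool_rot: [-1.213, -1.208, 1.206]
wrist_force: [0.5, 0.5, -0.5]
finger_gap: 0.0853
```

Request:
arm_command:
  rows: [0,0,0,0,0,0,0,0,0,0]

```text
clock: 23.9
tcp_pos: [0.6322, 0.2808, 0.2492]
tool_rot: [-1.209, -1.209, 1.209]
wrist_force: [0.1, -0.6, 0.8]
finger_gap: 0.0854
```

Run:
```python
from cell import env
from h import *
o=env.get_obs(); print(o['clock'],o['tcp_pos'],o['finger_gap'],o['wrist_force'])
im=env.get_image('wrist')[:,:,::-1].copy()
s=env.get_image('side')[:,:,::-1].copy(); t=env.get_image('top')[:,:,::-1].copy()
cv2.imwrite('pics/w14.png',im); cv2.imwrite('pics/t14.png',t)
u,v=292,330
a=cv2.resize(s[v-60:v+40,u-60:u+60],None,fx=4,fy=4,interpolation=cv2.INTER_CUBIC)
b=cv2.resize(im,(533,400))[:,60:380]; cv2.imwrite('pics/s14.png',np.hstack([a,b]))
W=cam(env.get_calibration('wrist'),o)
r=rim(W,im,proj(W,[.5535,.281,.130])[0],.130)
d=cv2.absdiff(t,cv2.imread('pics/top0.png')).max(2)
for n,(x,y) in dict(saucer=(357,308),prop=(446,256),dish=(249,266),bowl=(521,255),big=(339,155),tool=(225,180)).items(): print(n,np.median(d[y-18:y+18,x-18:x+18]))
```

```text
23.9 [0.63219549 0.28079455 0.24915435] 0.08542340906397168 [ 0.13351541 -0.60316051  0.82587553]
rim [0.5544 0.2815] rms mm 0.21 free fit [0.5551 0.2814 0.0315] n 120
saucer 2.0
prop 52.0
dish 11.0
bowl 2.0
big 3.0
tool 2.0
```

View pics/s14.png

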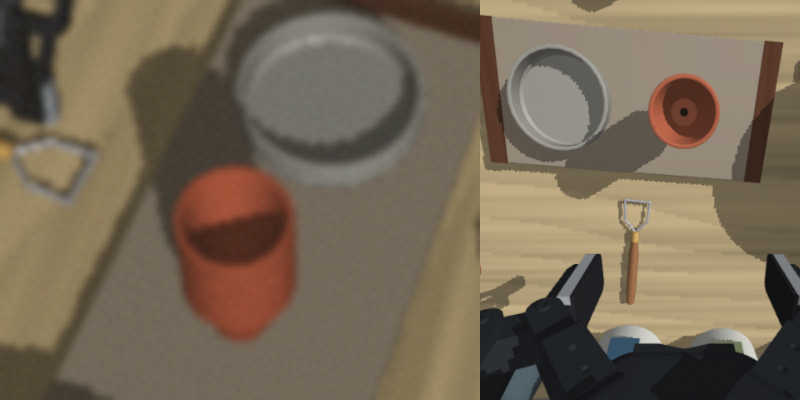

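View pics/t14.png

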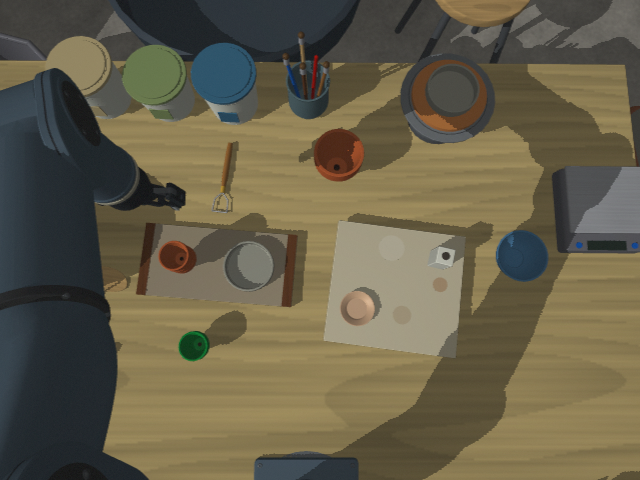

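The side crop shows one straight stack with three collars. The top view shows the shelf empty of pots and every bystander where it started. The prop is still at (446,256) and only its lighting changed. I hand the job in.

Run:
```python
from cell import env
print(env.job_done())
```

```text
the job is handed in; nothing more can be done
None
```

Both loose pots are nested in the pot on the ware board, making one straight three-pot stack. I handed the job in at about 24 s on the robot's clock, and the hand-in reported no verdict.

**Placing:** I gripped pot_a and then pot_b by the collar. Each was lowered in until light contact (5 N and 9 N) at the height predicted for fully home (TCP z 0.082 and 0.105), then released.

**Last checks:**
- **Alignment:** the top rim, fitted at 130 mm height, is at (0.554, 0.2815). That is within about 1 mm of the pot below, with a fitted radius of 31.5 mm against 32.
- **Pictures:** the side view shows the pots upright with no gap. The gripper is clear of everything.
- **Bystanders:** the before/after top view shows no movement of the dish, saucer, prop, big pot, bowl or loop tool. The image difference flagged the kiln prop, but it is still at the same pixels and only its lighting changed. The arm hid the rib in that view, so it was not in that check. The wrist view taken with pot_b seated, just before release, showed it lying undisturbed.

**Disagreements:** both times the arm stopped about 2 mm to one side above the stack. I corrected that before lowering. The finger gap read 61 mm on the 64 mm collar, with no slip seen.

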